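Unscrew the cap of a tilted tumbler

ROBOT

A 6-joint arm with a two-finger parallel gripper is mounted at the origin on a cart in front of the work surface, level with it; the furniture and walls round the work are solid. World frame = base frame: x ahead of the robot, y to its left, z up, the work surface at z = 0. Lengths are in m, angles in rad, forces in N, time in s.
With the tool pointing down it reaches from about 0.275 to 0.825 m from the base axis. Payload 5.2 kg.
Tool frame: the origin (TCP) lies midway between the tips of the shut fingers; the grasp point (between the pads) lies env.hold_point_z behind it (env.hold_point_z is the distance from the TCP to the grasp point, in m); z points along the fingers, y is the line along which they close (so a half turn about z gives the same grasp; the last joint's range is limited). The gripper opens to 93 mm and grips with 3 to 60 N. Pads are 15 mm wide; open, the fingers measure 128 mm over their backs; the gripper's body (75 mm by 188 mm) begins 65 mm behind the grasp point.
Start: joints at [-1.479, 0.259, 1.535, -0, 1.348, -0.203], TCP at [0.16, -0.526, 0.219] pointing down, gripper open.
Joint ranges: [-3.14, 3.14], [-0.91, 2.08], [0.19, 2.58], [-1.22, 4.36], [0.22, 2.71], [-3.12, 3.12]. Speed limits (rad/s): [2.57, 2.57, 3.14, 3.14, 3.14, 3.14].

INTERFACE

Orientations are given as a unit quaternion [x, y, z, w].
In Python, from station import env gives the robot as it stands.
- The arm moves only by the tool move_arm, never from a script. Its argument "steps" is a list of rows, each an object with "claw": the finger opening in m, from 0 to 0.093; "translation": the shift along the tool's x, y, z in m, a list of three; "rotation": the turn, a rotation vector about the tool's x, y, z in rad, a list of three. In form: [{"claw": claw, "translation": [x, y, z], "rotation": [wx, wy, wz]}, ...]. A call has 1 to 12 rows; each row is the pose to reach, as a shift and turn from the pose commanded when the call began, along the tool's axes at that moment; what a row does not reach only later rows make up. A row lasts 1/12 s, in which the tool goes at most 41.7 mm and 7.16 degrees, less where a joint would pass 70% of its speed; a pose out of reach is approached as far as the arm can. A call with a gripper value outside its range is refused whole. The fingers move at their own pace and stop on an object; the grip force is fixed at half the most. Time passes only in rows, so rows that repeat a pose let the fingers close. It gives the time, the measured TCP pose, the force, the opening and the grip force at its end, in the units of the state.
- env.get_obs(): the state, without advancing time (a new reading comes with each control period).
- env.snapshot(name): name is "side" or "top"; returns a dict with "image" (384x512x3 uint8, red, green, blue), "K" (3x3 intrinsics, pixels), "eye" and "attitude" of the camera in the world. Camera axes: x right, y up, looking along -z (the intrinsics and any distortion apply to the point x, -y, -z); pixel columns grow to the right and rows downward; lengths in m; the calibration is good to about 2 mm. A picture is of the moment at which its call begins. There is no depth.
- env.finish_job(): hands the job in; it is judged then, once.
The state is a dict: "time_s": time; "qpos": joint angles; "qd": joint speeds; "joint_efforts": joint torques, N m; "tcp_pos": TCP position; "eef_rot": TCP orientation; "wrist_force": force on the tool from outside, world axes, zero at the start; "ft_torque": the same for the moment, N m; "finger_gap": opening from 0.0 (shut) to 1.0 (fully open); "gripper_force": force on a finger pad.
Only numpy, scipy, OpenCV 4.12 (cv2) and the standard library are available. Lean on these libraries where they do the work, as an engineer would, in place of code of your own. Each camera call takes 0.05 s, during which the arm holds its last target. There are 200 camera calls.

TASK

Open the small tumbling barrel on the bench: unscrew its cap by the knob, turning anticlockwise and following the thread until it comes free (do not pull it off by force), and lift it away. Then set it down gently, knob up, on the middle of the square steel bench block. Leave the block and the other loose things where they are.

Things in the scene. Friction and masses are not known exactly. Their poses are not given: they have to be found in the camera images.
- tumbler: Small bench tumbler, fixed: grey drive housing 175 x 110 mm, on it a grey barrel 88 mm across whose axis leans 30 deg from vertical towards the tumbler's own -x (roughly to the robot; yaw within 0.3 rad). Origin: on the table under the housing, z up. The barrel ends in an open neck, 51 mm outside, 44 mm inside, threaded outside; its top is 0.188 m above the table.
- mouth (a point): Centre of the neck's rim, fixed to the tumbler, at (-0.0175, 0, 0.1743) m in the tumbler's frame. Its z axis is the axis of barrel and thread, pointing out of the mouth, 30 deg from vertical; y is level.
- cap: Loose screw cap, 60 to 130 g: aluminium, 70 mm across, 38 mm high, with a round black knob on top; 64 mm high in all. Origin: centre of the skirt's lower edge, z along its axis out through the knob. Screwed home its origin is at z = -0.033 m in the mouth's frame. Right-hand thread: it rises 15 mm a turn, 1 to 2 mm of play, and frees after about 1.5 turns (22 mm); turning further does no harm.
- cap_knob (a point): Point on the cap's axis at half height of the knob, 51 mm above the cap's origin, 13 mm above the cap's flat top. The knob is a round black fluted grip, 36 mm across and 26 mm high; it can be gripped at any turn about the axis. The cap turns easily (under 1 N m) and stays where it is left. Once free it must be lifted 12 mm more along the axis to clear the neck.
- bench_block: Square flat steel block, 75 x 75 x 20 mm, loose and heavy. Origin: centre of its underside, on the table. It lies either left of the tumbler or to its right; the sanding block lies on the other side.
- brass_disc: Bystander: round brass blank, 24 mm across, 8 mm thick, flat on the table, front right.
- emery_block: Bystander: brown sanding block, 53 x 95 x 29 mm, on the other side of the tumbler than the steel block.
- wood_block: Bystander: wooden doming block, 55 x 55 x 40 mm, back right.

How it is judged:
By the outcome, as a careful person would: the job done as asked, in the order asked, and still so for the second after the job is handed in, with the robot touching nothing.
It also fails if it takes over 72 s, if anything falls off the work surface, if the arm or the gripper's body presses on something with over 40 N, if the wrist force passes 120 N, or if a joint passes its speed limit or range.

## Working session

There is one attempt and no reset: what is moved stays moved. The work goes in short steps, Python scripts to look and compute and a tool call to move; the robot and the scene stay as the last step left them, time stands still between calls to the robot, and variables do not carry over. Pictures are saved under pics/ and viewed, at most 13 in all, crops included, and the job is handed in when it is done.

Besides the shell and the picture viewer there is one more tool, called after ">>>" as a command line: name --argument value ..., lists and objects as JSON in quotes. move_arm: Moves the arm, as the interface text tells. Its arguments: {"type":"object","properties":{"steps":{"type":"array","items":{"type":"object","properties":{"claw":{"type":"number"},"translation":{"type":"array","items":{"type":"number"}},"rotation":{"type":"array","items":{"type":"number"}}}}}},"required":["steps"]}

```bash
mkdir -p pics; ls; python3 - <<'E'
from station import env
import cv2
print(env.hold_point_z); o=env.get_obs(); print(o)
for n in("side","top"):
    s=env.snapshot(n); cv2.imwrite(f"pics/{n}0.png",s["image"][:,:,::-1]); print(n,s["K"],s["eye"],s["attitude"],s.keys())
E
```

```text
pics
0.0188
{'time_s': 0.0, 'qpos': array([-1.47881245e+00,  2.59320308e-01,  1.53605736e+00,  1.30218432e-05,
        1.34801516e+00, -2.02763464e-01]), 'qd': array([-0.0009909 ,  0.00227197,  0.00203528,  0.00067414, -0.00136726,
        0.00153585]), 'joint_efforts': array([-4.68715371e-04, -4.37311792e+01, -2.83999014e+01,  7.16455537e-02,
        4.13873093e-02, -1.48903418e-04]), 'tcp_pos': array([ 0.15976946, -0.5257175 ,  0.21784026]), 'eef_rot': array([ 9.89159952e-01,  1.46839294e-01,  5.61693474e-05, -8.98359155e-04]), 'wrist_force': array([-0.58693642, -0.4861076 ,  0.86367911]), 'ft_torque': array([-0.04654539,  0.00690787, -0.0171997 ]), 'gripper_force': 0.0, 'finger_gap': 0.9999784667032738}
side [[408.89528938   0.         249.44014388]
 [  0.         408.89528938 193.02793124]
 [  0.           0.           1.        ]] [ 0.39998308 -0.88470668  0.68303914] [ 0.46785366 -0.03753747 -0.09293872  0.8781038 ] dict_keys(['image', 'K', 'eye', 'attitude'])
top [[404.20586704   0.         263.24277321]
 [  0.         404.20586704 189.8296139 ]
 [  0.           0.           1.        ]] [ 0.33580616 -0.07144294  1.29212998] [-0.0752592   0.05652961  0.71536472 -0.69238267] dict_keys(['image', 'K', 'eye', 'attitude'])
```

View pics/side0.png

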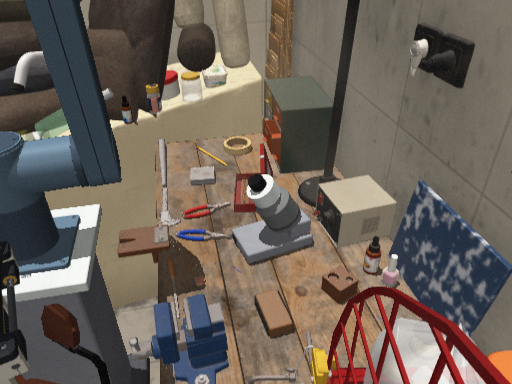

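View pics/top0.png

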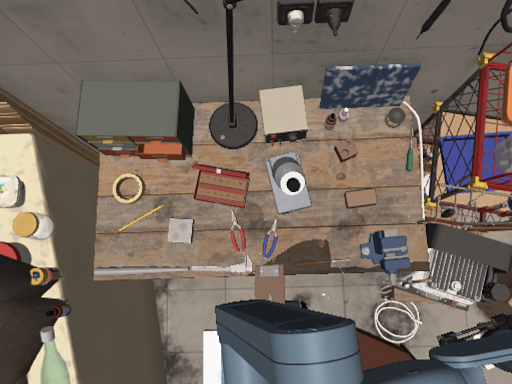

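The side view shows the tumbler at about (270,215) with its black knob at (257,184), and the steel block at (202,175), to the tumbler's left. In the top view the knob is at (292,185), the housing is around (290,182), the block is at (180,231) and the sanding block at (360,198).

```bash
cat > h.py <<'E'
import numpy as np, cv2
from scipy.spatial.transform import Rotation as R
from station import env
def ray(s,uv):
    K=s["K"]; d=np.array([(uv[0]-K[0,2])/K[0,0],-(uv[1]-K[1,2])/K[1,1],-1.])
    d=R.from_quat(s["attitude"]).apply(d); return np.array(s["eye"]),d/np.linalg.norm(d)
def onz(s,uv,z):
    e,d=ray(s,uv); return e+d*(z-e[2])/d[2]
def proj(s,p):
    c=R.from_quat(s["attitude"]).inv().apply(np.atleast_2d(p)-s["eye"]); K=s["K"]
    return np.c_[K[0,2]+K[0,0]*c[:,0]/-c[:,2],K[1,2]-K[1,1]*c[:,1]/-c[:,2]]
def tri(rs):
    A=0;b=0
    for e,d in rs:
        P=np.eye(3)-np.outer(d,d);A=A+P;b=b+P@e
    p=np.linalg.solve(A,b); return p,[np.linalg.norm(np.cross(p-e,d)) for e,d in rs]
E
python3 - <<'E'
from h import *
t=env.snapshot("top");s=env.snapshot("side")
def blob(im,roi,f):
    x0,y0,x1,y1=roi; c=im[y0:y1,x0:x1].astype(int); m=f(c).astype(np.uint8)
    n,l,st,ce=cv2.connectedComponentsWithStats(m,connectivity=4); k=1+np.argmax(st[1:,4])
    cs,_=cv2.findContours((l==k).astype(np.uint8),0,2); cc=max(cs,key=cv2.contourArea)+np.array([x0,y0])
    return ce[k]+[x0,y0],st[k,4],cc
dark=lambda c:c.max(2)<60
kt=blob(t["image"],(275,170,310,200),dark);ks=blob(s["image"],(240,165,280,200),dark)
print(kt[:2],ks[:2],tri([ray(t,kt[0]),ray(s,ks[0])]))
grey=lambda c:((c.max(2)-c.min(2))<25)&(c.max(2)>95)
bt=blob(t["image"],(160,210,200,250),grey);bs=blob(s["image"],(180,160,222,190),grey)
print("block",bt[:2],bs[:2],tri([ray(t,bt[0]),ray(s,bs[0])]))
q=cv2.boxPoints(cv2.minAreaRect(bt[2]));print(q);print(np.array([onz(t,p,.02) for p in q]), onz(t,bt[0],.02))
ho=blob(t["image"],(255,140,325,220),lambda c:((c[...,2]-c[...,0])>-8)&(c.max(2)>70))
q=cv2.boxPoints(cv2.minAreaRect(ho[2]));print(ho[1],q);print(np.array([onz(t,p,.05) for p in q]))
a=cv2.resize(t["image"][135:255,150:330],None,fx=4.4,fy=4.4,interpolation=cv2.INTER_CUBIC)
cv2.imwrite("pics/c1.png",a[:,:,::-1])
b=cv2.resize(s["image"][150:270,180:330],None,fx=5,fy=5,interpolation=cv2.INTER_CUBIC)
cv2.imwrite("pics/c2.png",b[:,:,::-1])
E
```

```text
(array([292.77941176, 184.57352941]), np.int32(136)) (array([256.48535565, 182.48535565]), np.int32(239)) (array([ 0.5576482 , -0.12783327,  0.1891151 ]), [np.float64(0.0010655411411585572), np.float64(0.001065541141158436)])
block (array([179.75583483, 230.03770197]), np.int32(557)) (array([202.3277592 , 173.01337793]), np.int32(299)) (array([0.4581196 , 0.22717215, 0.01847205]), [np.float64(0.001379876765655657), np.float64(0.0013798767656555012)])
[[166.88234 241.52937]
 [168.81764 216.37056]
 [193.05882 218.23528]
 [191.12352 243.39409]]
[[0.42172035 0.26727011 0.02      ]
 [0.50126859 0.26221922 0.02      ]
 [0.49270794 0.18456262 0.02      ]
 [0.4134648  0.19048267 0.02      ]] [0.45658846 0.22677797 0.02      ]
1754 [[263.82358 158.29411]
 [297.4706  149.88234]
 [311.41177 205.64705]
 [277.76474 214.05882]]
[[ 0.67272998 -0.04682138  0.05      ]
 [ 0.69629004 -0.15460705  0.05      ]
 [ 0.51588216 -0.18947877  0.05      ]
 [ 0.49320602 -0.08452153  0.05      ]]
```

View pics/c1.png

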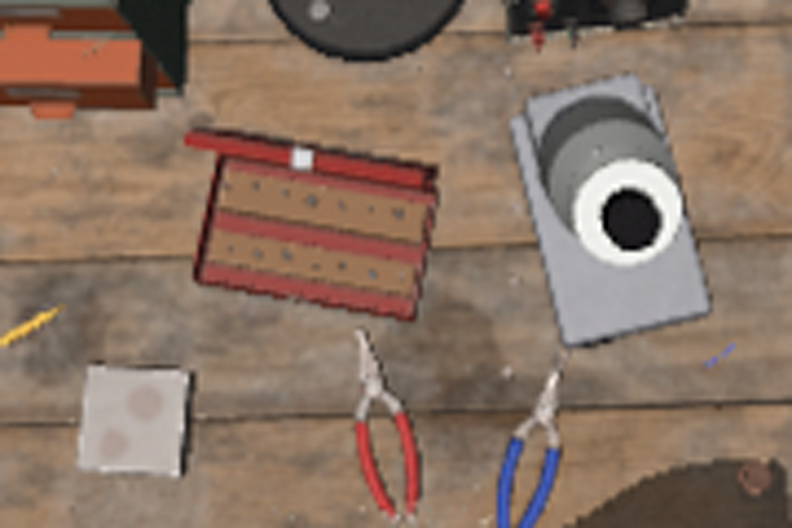

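View pics/c2.png

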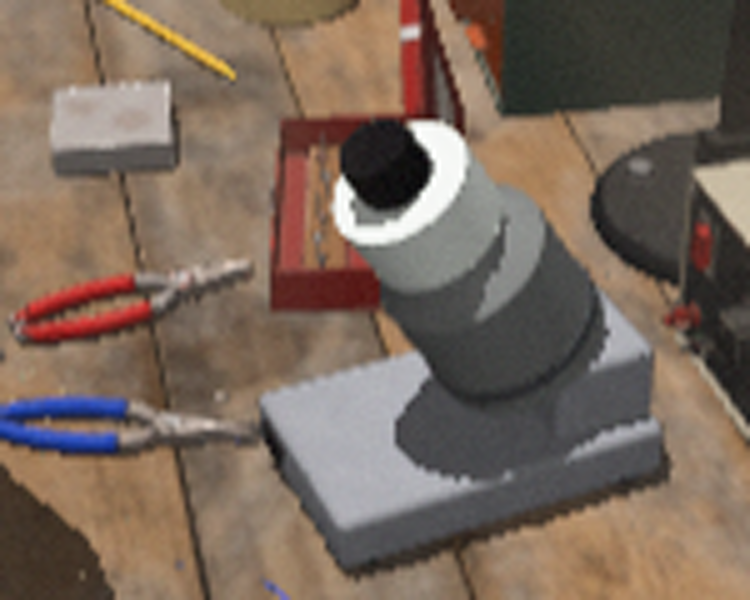

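The crops confirm the layout: the block's top is at about (180,230) in the top image, and the cap's white ring is centred on the knob at (292.8,184.6). The housing edges put the tumbler's yaw at about 0.20. The triangulated knob height of 0.189 fits the expected 0.190.

```bash
cat >> h.py <<'E'
PSI=0.20; KN=np.array([.5576,-.1278,.1899])
AX=np.array([-.5*np.cos(PSI),-.5*np.sin(PSI),np.sqrt(.75)])
def tool(j6,tilt=np.pi/6,psi=PSI): return R.from_euler('ZYZ',[psi,np.pi-tilt,j6+np.pi/2])
def rel(p,r=None):
    o=env.get_obs(); c=R.from_quat(o["eef_rot"])
    print("t",o["time_s"],"q",np.round(o["qpos"],3),"tcp",np.round(o["tcp_pos"],4),"F",np.round(o["wrist_force"],1))
    print("trans",np.round(c.inv().apply(p-o["tcp_pos"]),4),"rot",np.round((c.inv()*(r or c)).as_rotvec(),4))
E
python3 - <<'E'
from h import *
rel(KN+.13*AX,tool(1.2)); rel(KN+.13*AX,tool(2.2))
E
```

```text
t 0.2 q [-1.479  0.259  1.536  0.     1.348 -0.203] tcp [ 0.1598 -0.5259  0.2181] F [-0.2 -0.3  0.3]
trans [ 0.4316 -0.2716 -0.0839] rot [-0.1222  0.5107 -0.2699]
t 0.2 q [-1.479  0.259  1.536  0.     1.348 -0.203] tcp [ 0.1598 -0.5259  0.2181] F [-0.2 -0.3  0.3]
trans [ 0.4316 -0.2716 -0.0839] rot [0.1401 0.5162 0.7068]
```

>>> move_arm --steps '[{"claw": 0.07, "translation": [0, 0, -0.04], "rotation": [0, 0, 0.12]}, {"claw": 0.07, "translation": [0, 0, -0.08], "rotation": [0, 0, 0.24]}, {"claw": 0.07, "translation": [0, 0, -0.12], "rotation": [0, 0, 0.36]}]'

```text
time_s: 0.45
tcp_pos: [0.1598, -0.5255, 0.3393]
eef_rot: [0.999, -0.036, -0.0, -0.001]
wrist_force: [0.9, -1.5, 0.4]
finger_gap: 0.831
gripper_force: 0.0
```

```bash
python3 - <<'E'
from h import *
rel(KN+.13*AX,tool(1.2)); rel(KN+.13*AX,tool(2.0))
E
```

```text
t 0.45 q [-1.479  0.208  1.312  0.     1.624  0.163] tcp [ 0.1598 -0.5255  0.3393] F [ 0.9 -1.5  0.4]
trans [ 0.306  -0.4074  0.0377] rot [-0.0291  0.5314 -0.6277]
t 0.45 q [-1.479  0.208  1.312  0.     1.624  0.163] tcp [ 0.1598 -0.5255  0.3393] F [ 0.9 -1.5  0.4]
trans [ 0.306  -0.4074  0.0377] rot [0.1773 0.4929 0.1538]
```

>>> move_arm --steps '[{"claw": 0.07, "translation": [0.026, -0.034, 0.003], "rotation": [0.015, 0.041, 0.013]}, {"claw": 0.07, "translation": [0.051, -0.068, 0.006], "rotation": [0.03, 0.082, 0.026]}, {"claw": 0.07, "translation": [0.077, -0.102, 0.009], "rotation": [0.044, 0.123, 0.038]}, {"claw": 0.07, "translation": [0.102, -0.136, 0.013], "rotation": [0.059, 0.164, 0.051]}, {"claw": 0.07, "translation": [0.128, -0.17, 0.016], "rotation": [0.074, 0.205, 0.064]}, {"claw": 0.07, "translation": [0.153, -0.204, 0.019], "rotation": [0.089, 0.246, 0.077]}, {"claw": 0.07, "translation": [0.179, -0.238, 0.022], "rotation": [0.103, 0.288, 0.09]}, {"claw": 0.07, "translation": [0.204, -0.272, 0.025], "rotation": [0.118, 0.329, 0.103]}, {"claw": 0.07, "translation": [0.23, -0.306, 0.028], "rotation": [0.133, 0.37, 0.115]}, {"claw": 0.07, "translation": [0.255, -0.34, 0.031], "rotation": [0.148, 0.411, 0.128]}, {"claw": 0.07, "translation": [0.281, -0.373, 0.035], "rotation": [0.163, 0.452, 0.141]}, {"claw": 0.07, "translation": [0.306, -0.407, 0.038], "rotation": [0.177, 0.493, 0.154]}]'

```text
time_s: 1.45
tcp_pos: [0.4856, -0.1466, 0.3014]
eef_rot: [0.96, -0.108, 0.247, -0.08]
wrist_force: [-0.1, -1.2, -0.1]
finger_gap: 0.749
gripper_force: 0.0
```

```bash
python3 - <<'E'
from h import *
rel(KN+.05*AX,tool(2.0))
E
```

```text
t 1.45 q [-0.857 -0.133  1.877  0.495  1.168  0.794] tcp [ 0.4856 -0.1466  0.3014] F [-0.1 -1.2 -0.1]
trans [ 0.006  -0.0073  0.0838] rot [-0.0007 -0.0018  0.0049]
```

>>> move_arm --steps '[{"claw": 0.07, "translation": [0.001, -0.001, 0.007], "rotation": [0, 0, 0.12]}, {"claw": 0.07, "translation": [0.002, -0.002, 0.014], "rotation": [0, 0, 0.24]}, {"claw": 0.07, "translation": [0.003, -0.003, 0.021], "rotation": [0, 0, 0.36]}, {"claw": 0.07, "translation": [0.004, -0.004, 0.028], "rotation": [0, 0, 0.48]}, {"claw": 0.07, "translation": [0.005, -0.005, 0.035], "rotation": [0, 0, 0.6]}, {"claw": 0.07, "translation": [0.006, -0.006, 0.042], "rotation": [0, 0, 0.72]}, {"claw": 0.07, "translation": [0.006, -0.007, 0.049], "rotation": [0, 0, 0.84]}, {"claw": 0.07, "translation": [0.006, -0.007, 0.056], "rotation": [0, 0, 0.96]}, {"claw": 0.07, "translation": [0.006, -0.007, 0.063], "rotation": [0, 0, 1.08]}, {"claw": 0.07, "translation": [0.006, -0.007, 0.07], "rotation": [0, 0, 1.2]}, {"claw": 0.07, "translation": [0.006, -0.007, 0.077], "rotation": [0, 0, 1.32]}, {"claw": 0.07, "translation": [0.006, -0.007, 0.083], "rotation": [0, 0, 1.44]}]'

```text
time_s: 2.45
tcp_pos: [0.5317, -0.1344, 0.2331]
eef_rot: [-0.649, 0.716, -0.132, 0.222]
wrist_force: [-0.3, 0.0, -0.3]
finger_gap: 0.751
gripper_force: 0.0
```

```bash
python3 - <<'E'
from h import *
rel(KN-.010*AX,tool(3.9)); print(env.get_obs()["finger_gap"])
s=env.snapshot("side"); b=cv2.resize(s["image"][110:240,180:330],None,fx=4.5,fy=4.5,interpolation=cv2.INTER_CUBIC)
cv2.imwrite("pics/c3.png",b[:,:,::-1])
E
```

```text
t 2.45 q [-0.739 -0.005  1.932  0.517  0.954  2.252] tcp [ 0.5317 -0.1344  0.2331] F [-0.3  0.  -0.3]
trans [-0.0017 -0.0011  0.0608] rot [1.100e-03 2.000e-04 4.603e-01]
0.7510044263167026
```

View pics/c3.png

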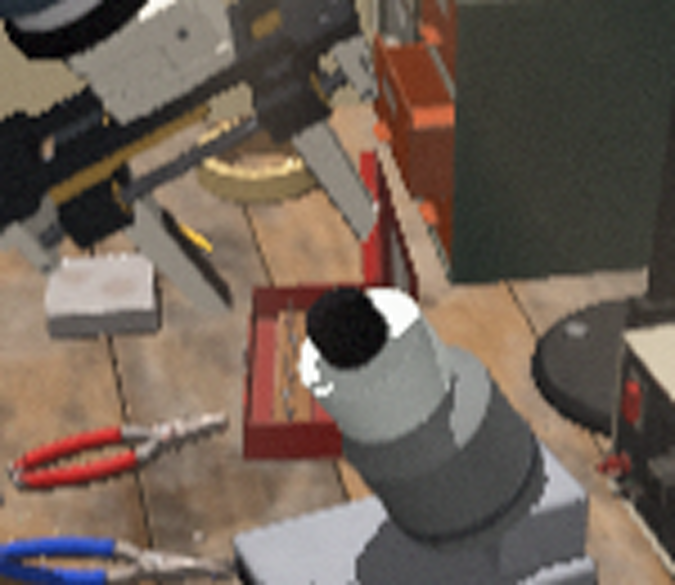

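The fingertips, at crop pixels (215,310) and (370,235), straddle the knob's axis; the knob is at (345,327). Advancing along the axis.

>>> move_arm --steps '[{"claw": 0.07, "translation": [-0.001, -0.001, 0.012], "rotation": [0, 0, 0.1]}, {"claw": 0.07, "translation": [-0.0017, -0.0011, 0.024], "rotation": [0, 0, 0.2]}, {"claw": 0.07, "translation": [-0.0017, -0.0011, 0.036], "rotation": [0, 0, 0.3]}, {"claw": 0.07, "translation": [-0.0017, -0.0011, 0.048], "rotation": [0, 0, 0.4]}, {"claw": 0.07, "translation": [-0.0017, -0.0011, 0.056], "rotation": [0, 0, 0.46]}, {"claw": 0.07, "translation": [-0.0017, -0.0011, 0.0605], "rotation": [0, 0, 0.46]}, {"claw": 0.07, "translation": [-0.0017, -0.0011, 0.0605], "rotation": [0, 0, 0.46]}]'

```text
time_s: 3.08
tcp_pos: [0.5622, -0.1266, 0.1812]
eef_rot: [-0.473, 0.843, -0.078, 0.246]
wrist_force: [0.2, -0.1, 0.4]
finger_gap: 0.752
gripper_force: 0.0
```

```bash
python3 - <<'E'
from h import *
rel(KN-.010*AX,tool(3.9))
E
```

```text
t 3.0833 q [-0.673  0.102  1.96   0.558  0.809  2.681] tcp [ 0.5622 -0.1266  0.1812] F [ 0.2 -0.1  0.4]
trans [ 0.     -0.0004  0.0001] rot [0.0023 0.0002 0.0098]
```

Close.

>>> move_arm --steps '[{"claw": 0.02, "translation": [0, 0, 0], "rotation": [0, 0, 0]}, {"claw": 0.02, "translation": [0, 0, 0], "rotation": [0, 0, 0]}, {"claw": 0.02, "translation": [0, 0, 0], "rotation": [0, 0, 0]}, {"claw": 0.02, "translation": [0, 0, 0], "rotation": [0, 0, 0]}, {"claw": 0.02, "translation": [0, 0, 0], "rotation": [0, 0, 0]}, {"claw": 0.02, "translation": [0, 0, 0], "rotation": [0, 0, 0]}, {"claw": 0.02, "translation": [0, 0, 0], "rotation": [0, 0, 0]}, {"claw": 0.02, "translation": [0, 0, 0], "rotation": [0, 0, 0]}]'

```text
time_s: 3.75
tcp_pos: [0.5624, -0.1272, 0.1823]
eef_rot: [-0.471, 0.843, -0.079, 0.246]
wrist_force: [-0.6, -0.6, 1.7]
finger_gap: 0.377
gripper_force: 30.0
```

```bash
python3 - <<'E'
from h import *
rel(KN-.010*AX); print(env.get_obs()["ft_torque"])
E
```

```text
t 3.75 q [-0.673  0.101  1.96   0.558  0.809  2.684] tcp [ 0.5624 -0.1272  0.1823] F [-0.6 -0.6  1.7]
trans [0.     0.0005 0.001 ] rot [0. 0. 0.]
[0.07959054 0.19098899 0.02148489]
```

>>> move_arm --steps '[{"claw": 0.02, "translation": [0, 0, -0.0002], "rotation": [0, 0, -0.1]}, {"claw": 0.02, "translation": [0, 0, -0.0005], "rotation": [0, 0, -0.2]}, {"claw": 0.02, "translation": [0, 0, -0.0008], "rotation": [0, 0, -0.32]}, {"claw": 0.02, "translation": [0, 0, -0.0011], "rotation": [0, 0, -0.44]}, {"claw": 0.02, "translation": [0, 0, -0.0013], "rotation": [0, 0, -0.56]}, {"claw": 0.02, "translation": [0, 0, -0.0016], "rotation": [0, 0, -0.68]}, {"claw": 0.02, "translation": [0, 0, -0.0019], "rotation": [0, 0, -0.8]}, {"claw": 0.02, "translation": [0, 0, -0.0022], "rotation": [0, 0, -0.92]}, {"claw": 0.02, "translation": [0, 0, -0.0025], "rotation": [0, 0, -1.04]}, {"claw": 0.02, "translation": [0, 0, -0.0028], "rotation": [0, 0, -1.16]}, {"claw": 0.02, "translation": [0, 0, -0.0031], "rotation": [0, 0, -1.28]}, {"claw": 0.02, "translation": [0, 0, -0.0033], "rotation": [0, 0, -1.4]}]'

```text
time_s: 4.75
tcp_pos: [0.5613, -0.1276, 0.1854]
eef_rot: [0.904, -0.339, 0.22, -0.137]
wrist_force: [1.6, 0.1, 0.3]
finger_gap: 0.377
gripper_force: 30.0
```

```bash
python3 - <<'E'
from h import *
rel(KN-(.010-.0033)*AX); print(env.get_obs()["ft_torque"])
E
```

```text
t 4.75 q [-0.676  0.095  1.958  0.556  0.816  1.28 ] tcp [ 0.5613 -0.1276  0.1854] F [1.6 0.1 0.3]
trans [-0.001   0.0005  0.0009] rot [0. 0. 0.]
[ 0.04189919 -0.08482517 -0.07603192]
```

>>> move_arm --steps '[{"claw": 0.02, "translation": [0, 0, -0.0003], "rotation": [0, 0, -0.12]}, {"claw": 0.02, "translation": [0, 0, -0.0006], "rotation": [0, 0, -0.24]}, {"claw": 0.02, "translation": [0, 0, -0.0009], "rotation": [0, 0, -0.36]}, {"claw": 0.02, "translation": [0, 0, -0.0011], "rotation": [0, 0, -0.48]}, {"claw": 0.02, "translation": [0, 0, -0.0014], "rotation": [0, 0, -0.6]}, {"claw": 0.02, "translation": [0, 0, -0.0017], "rotation": [0, 0, -0.72]}, {"claw": 0.02, "translation": [0, 0, -0.002], "rotation": [0, 0, -0.84]}, {"claw": 0.02, "translation": [0, 0, -0.0023], "rotation": [0, 0, -0.96]}, {"claw": 0.02, "translation": [0, 0, -0.0026], "rotation": [0, 0, -1.08]}, {"claw": 0.02, "translation": [0, 0, -0.0029], "rotation": [0, 0, -1.2]}, {"claw": 0.02, "translation": [0, 0, -0.0032], "rotation": [0, 0, -1.32]}]'

```text
time_s: 5.67
tcp_pos: [0.5598, -0.1276, 0.1882]
eef_rot: [0.922, 0.287, 0.258, 0.026]
wrist_force: [1.6, 0.4, -0.1]
finger_gap: 0.377
gripper_force: 30.0
```

>>> move_arm --steps '[{"claw": 0.02, "translation": [0, 0, -0.0003], "rotation": [0, 0, -0.12]}, {"claw": 0.02, "translation": [0, 0, -0.0006], "rotation": [0, 0, -0.24]}, {"claw": 0.02, "translation": [0, 0, -0.0009], "rotation": [0, 0, -0.36]}, {"claw": 0.02, "translation": [0, 0, -0.0011], "rotation": [0, 0, -0.48]}, {"claw": 0.02, "translation": [0, 0, -0.0014], "rotation": [0, 0, -0.6]}, {"claw": 0.02, "translation": [0, 0, -0.0017], "rotation": [0, 0, -0.72]}, {"claw": 0.02, "translation": [0, 0, -0.002], "rotation": [0, 0, -0.84]}, {"claw": 0.02, "translation": [0, 0, -0.0023], "rotation": [0, 0, -0.96]}, {"claw": 0.02, "translation": [0, 0, -0.0026], "rotation": [0, 0, -1.08]}, {"claw": 0.02, "translation": [0, 0, -0.0029], "rotation": [0, 0, -1.2]}, {"claw": 0.02, "translation": [0, 0, -0.0032], "rotation": [0, 0, -1.32]}]'

```text
time_s: 6.58
tcp_pos: [0.558, -0.1278, 0.1907]
eef_rot: [0.553, 0.792, 0.188, 0.179]
wrist_force: [1.3, 1.3, -0.6]
finger_gap: 0.383
gripper_force: 30.0
```

```bash
python3 - <<'E'
from h import *
rel(KN-(.010-.0097)*AX,tool(-.1)); print(env.get_obs()["ft_torque"])
E
```

```text
t 6.5833 q [-0.682  0.083  1.956  0.551  0.831 -1.356] tcp [ 0.558  -0.1278  0.1907] F [ 1.3  1.3 -0.6]
trans [ 0.0002 -0.0008  0.0008] rot [ 0.0005 -0.0006  0.0521]
[ 0.12693863 -0.06685333  0.11282634]
```

>>> move_arm --steps '[{"claw": 0.02, "translation": [0, 0, -0.0003], "rotation": [0, 0, -0.12]}, {"claw": 0.02, "translation": [0, 0, -0.0006], "rotation": [0, 0, -0.24]}, {"claw": 0.02, "translation": [0, 0, -0.0009], "rotation": [0, 0, -0.36]}, {"claw": 0.02, "translation": [0, 0, -0.0011], "rotation": [0, 0, -0.48]}, {"claw": 0.02, "translation": [0, 0, -0.0014], "rotation": [0, 0, -0.6]}, {"claw": 0.02, "translation": [0, 0, -0.0017], "rotation": [0, 0, -0.72]}, {"claw": 0.02, "translation": [0, 0, -0.002], "rotation": [0, 0, -0.84]}, {"claw": 0.02, "translation": [0, 0, -0.0023], "rotation": [0, 0, -0.96]}, {"claw": 0.02, "translation": [0, 0, -0.0026], "rotation": [0, 0, -1.08]}, {"claw": 0.02, "translation": [0, 0, -0.0029], "rotation": [0, 0, -1.2]}, {"claw": 0.02, "translation": [0, 0, -0.0031], "rotation": [0, 0, -1.3]}, {"claw": 0.02, "translation": [0, 0, -0.0031], "rotation": [0, 0, -1.3]}]'

```text
time_s: 7.58
tcp_pos: [0.556, -0.1281, 0.1929]
eef_rot: [-0.038, 0.965, 0.042, 0.255]
wrist_force: [0.1, 0.6, -1.8]
finger_gap: 0.383
gripper_force: 30.0
```

>>> move_arm --steps '[{"claw": 0.055, "translation": [0, 0, 0], "rotation": [0, 0, 0]}, {"claw": 0.055, "translation": [0, 0, 0], "rotation": [0, 0, 0]}, {"claw": 0.055, "translation": [0, 0, 0], "rotation": [0, 0, 0]}, {"claw": 0.055, "translation": [0, 0, 0], "rotation": [0, 0, 0]}, {"claw": 0.055, "translation": [0, 0, 0], "rotation": [0, 0, 0]}]'

```text
time_s: 8.0
tcp_pos: [0.5562, -0.1283, 0.1932]
eef_rot: [-0.036, 0.965, 0.042, 0.255]
wrist_force: [0.1, -0.2, -0.2]
finger_gap: 0.586
gripper_force: 0.0
```

```bash
python3 - <<'E'
from h import *
rel(KN-(.010-.0128)*AX,tool(-1.4)); print(env.get_obs()["ft_torque"])
s=env.snapshot("side"); b=cv2.resize(s["image"][110:240,180:330],None,fx=4.5,fy=4.5,interpolation=cv2.INTER_CUBIC)
cv2.imwrite("pics/c4.png",b[:,:,::-1])
E
```

```text
t 8.0 q [-0.686  0.077  1.955  0.548  0.838 -2.647] tcp [ 0.5562 -0.1283  0.1932] F [ 0.1 -0.2 -0.2]
trans [0.0004 0.0002 0.0008] rot [ 0.0003 -0.0003  0.0454]
[-0.00497186  0.0584591  -0.04098891]
```

View pics/c4.png

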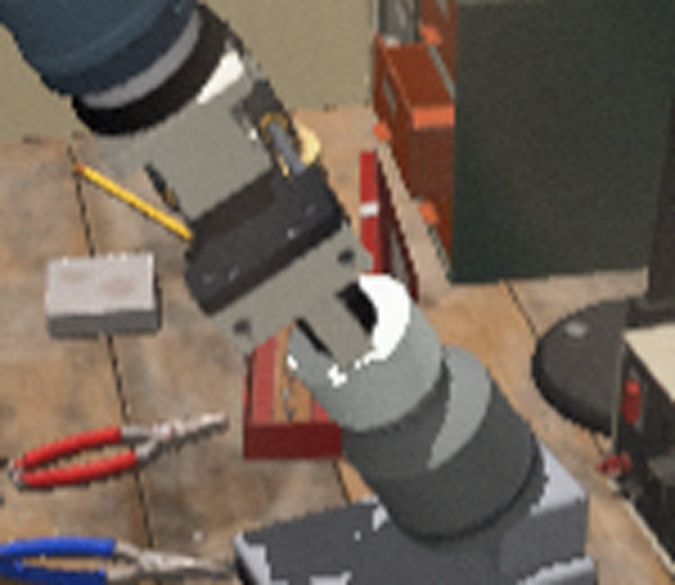

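The crop shows the open fingers round the knob at about (340,310). The wrist forces stayed at 1–2 N, so the cap followed the thread. Unwinding now.

>>> move_arm --steps '[{"claw": 0.055, "translation": [0, 0, 0], "rotation": [0, 0, 0.12]}, {"claw": 0.055, "translation": [0, 0, 0], "rotation": [0, 0, 0.24]}, {"claw": 0.055, "translation": [0, 0, 0], "rotation": [0, 0, 0.36]}, {"claw": 0.055, "translation": [0, 0, 0], "rotation": [0, 0, 0.48]}, {"claw": 0.055, "translation": [0, 0, 0], "rotation": [0, 0, 0.6]}, {"claw": 0.055, "translation": [0, 0, 0], "rotation": [0, 0, 0.72]}, {"claw": 0.055, "translation": [0, 0, 0], "rotation": [0, 0, 0.84]}, {"claw": 0.055, "translation": [0, 0, 0], "rotation": [0, 0, 0.96]}, {"claw": 0.055, "translation": [0, 0, 0], "rotation": [0, 0, 1.08]}, {"claw": 0.055, "translation": [0, 0, 0], "rotation": [0, 0, 1.2]}, {"claw": 0.055, "translation": [0, 0, 0], "rotation": [0, 0, 1.32]}, {"claw": 0.055, "translation": [0, 0, 0], "rotation": [0, 0, 1.44]}]'

```text
time_s: 9.05
tcp_pos: [0.5562, -0.1283, 0.1932]
eef_rot: [0.611, 0.748, 0.2, 0.164]
wrist_force: [-0.1, 0.2, -0.1]
finger_gap: 0.591
gripper_force: 0.0
```

>>> move_arm --steps '[{"claw": 0.055, "translation": [0, 0, 0], "rotation": [0, 0, 0.12]}, {"claw": 0.055, "translation": [0, 0, 0], "rotation": [0, 0, 0.24]}, {"claw": 0.055, "translation": [0, 0, 0], "rotation": [0, 0, 0.36]}, {"claw": 0.055, "translation": [0, 0, 0], "rotation": [0, 0, 0.48]}, {"claw": 0.055, "translation": [0, 0, 0], "rotation": [0, 0, 0.6]}, {"claw": 0.055, "translation": [0, 0, 0], "rotation": [0, 0, 0.72]}, {"claw": 0.055, "translation": [0, 0, 0], "rotation": [0, 0, 0.84]}, {"claw": 0.055, "translation": [0, 0, 0], "rotation": [0, 0, 0.96]}, {"claw": 0.055, "translation": [0, 0, 0], "rotation": [0, 0, 1.08]}, {"claw": 0.055, "translation": [0, 0, 0], "rotation": [0, 0, 1.2]}, {"claw": 0.055, "translation": [0, 0, 0], "rotation": [0, 0, 1.32]}, {"claw": 0.055, "translation": [0, 0, 0], "rotation": [0, 0, 1.44]}]'

```text
time_s: 10.05
tcp_pos: [0.5562, -0.1284, 0.1932]
eef_rot: [0.953, 0.159, 0.259, -0.009]
wrist_force: [0.3, -0.3, -0.0]
finger_gap: 0.594
gripper_force: 0.0
```

>>> move_arm --steps '[{"claw": 0.055, "translation": [0, 0, 0], "rotation": [0, 0, 0.12]}, {"claw": 0.055, "translation": [0, 0, 0], "rotation": [0, 0, 0.24]}, {"claw": 0.055, "translation": [0, 0, 0], "rotation": [0, 0, 0.36]}, {"claw": 0.055, "translation": [0, 0, 0], "rotation": [0, 0, 0.48]}, {"claw": 0.055, "translation": [0, 0, 0], "rotation": [0, 0, 0.6]}, {"claw": 0.055, "translation": [0, 0, 0], "rotation": [0, 0, 0.72]}, {"claw": 0.055, "translation": [0, 0, 0], "rotation": [0, 0, 0.84]}, {"claw": 0.055, "translation": [0, 0, 0], "rotation": [0, 0, 0.96]}, {"claw": 0.055, "translation": [0, 0, 0], "rotation": [0, 0, 1.08]}, {"claw": 0.055, "translation": [0, 0, 0], "rotation": [0, 0, 1.2]}, {"claw": 0.055, "translation": [0, 0, 0], "rotation": [0, 0, 1.32]}, {"claw": 0.055, "translation": [0, 0, 0], "rotation": [0, 0, 1.44]}]'

```text
time_s: 11.05
tcp_pos: [0.5562, -0.1283, 0.1932]
eef_rot: [0.821, -0.509, 0.188, -0.177]
wrist_force: [-0.1, -0.7, -0.9]
finger_gap: 0.59
gripper_force: 0.0
```

>>> move_arm --steps '[{"claw": 0.055, "translation": [0, 0, 0], "rotation": [0, 0, 0.12]}, {"claw": 0.055, "translation": [0, 0, 0], "rotation": [0, 0, 0.24]}, {"claw": 0.055, "translation": [0, 0, 0], "rotation": [0, 0, 0.36]}, {"claw": 0.055, "translation": [0, 0, 0], "rotation": [0, 0, 0.48]}, {"claw": 0.055, "translation": [0, 0, 0], "rotation": [0, 0, 0.6]}, {"claw": 0.055, "translation": [0, 0, 0], "rotation": [0, 0, 0.72]}, {"claw": 0.055, "translation": [0, 0, 0], "rotation": [0, 0, 0.84]}, {"claw": 0.055, "translation": [0, 0, 0], "rotation": [0, 0, 0.96]}, {"claw": 0.055, "translation": [0, 0, 0], "rotation": [0, 0, 1.0]}, {"claw": 0.055, "translation": [0, 0, 0], "rotation": [0, 0, 1.0]}]'

```text
time_s: 11.88
tcp_pos: [0.5562, -0.1283, 0.1932]
eef_rot: [-0.479, 0.839, -0.081, 0.246]
wrist_force: [0.1, -0.4, 0.2]
finger_gap: 0.593
gripper_force: 0.0
```

```bash
python3 - <<'E'
from h import *
rel(KN-(.010-.0122)*AX,tool(3.9)); print(env.get_obs()["ft_torque"])
E
```

```text
t 11.8833 q [-0.686  0.077  1.955  0.548  0.838  2.674] tcp [ 0.5562 -0.1283  0.1932] F [ 0.1 -0.4  0.2]
trans [0.0001 0.0004 0.0014] rot [0.0005 0.0001 0.0244]
[0.10561557 0.16641188 0.00119468]
```

>>> move_arm --steps '[{"claw": 0.02, "translation": [0, 0, 0], "rotation": [0, 0, 0]}, {"claw": 0.02, "translation": [0, 0, 0], "rotation": [0, 0, 0]}, {"claw": 0.02, "translation": [0, 0, 0], "rotation": [0, 0, 0]}, {"claw": 0.02, "translation": [0, 0, 0], "rotation": [0, 0, 0]}, {"claw": 0.02, "translation": [0, 0, 0], "rotation": [0, 0, 0]}, {"claw": 0.02, "translation": [0, 0, 0], "rotation": [0, 0, 0]}, {"claw": 0.02, "translation": [0, 0, 0], "rotation": [0, 0, 0]}]'

```text
time_s: 12.47
tcp_pos: [0.5561, -0.1283, 0.1932]
eef_rot: [-0.48, 0.839, -0.081, 0.246]
wrist_force: [-0.3, -1.2, 0.8]
finger_gap: 0.381
gripper_force: 30.0
```

>>> move_arm --steps '[{"claw": 0.02, "translation": [0, 0, -0.0003], "rotation": [0, 0, -0.12]}, {"claw": 0.02, "translation": [0, 0, -0.0006], "rotation": [0, 0, -0.24]}, {"claw": 0.02, "translation": [0, 0, -0.0009], "rotation": [0, 0, -0.36]}, {"claw": 0.02, "translation": [0, 0, -0.0011], "rotation": [0, 0, -0.48]}, {"claw": 0.02, "translation": [0, 0, -0.0014], "rotation": [0, 0, -0.6]}, {"claw": 0.02, "translation": [0, 0, -0.0017], "rotation": [0, 0, -0.72]}, {"claw": 0.02, "translation": [0, 0, -0.002], "rotation": [0, 0, -0.84]}, {"claw": 0.02, "translation": [0, 0, -0.0023], "rotation": [0, 0, -0.96]}, {"claw": 0.02, "translation": [0, 0, -0.0026], "rotation": [0, 0, -1.08]}, {"claw": 0.02, "translation": [0, 0, -0.0029], "rotation": [0, 0, -1.2]}, {"claw": 0.02, "translation": [0, 0, -0.0032], "rotation": [0, 0, -1.32]}]'

```text
time_s: 13.38
tcp_pos: [0.5551, -0.1288, 0.1964]
eef_rot: [0.894, -0.366, 0.216, -0.144]
wrist_force: [1.2, -0.2, -0.3]
finger_gap: 0.379
gripper_force: 30.0
```

```bash
python3 - <<'E'
from h import *
rel(KN-(.010-.0153)*AX); print(env.get_obs()["ft_torque"])
E
```

```text
t 13.3833 q [-0.689  0.071  1.953  0.546  0.846  1.348] tcp [ 0.5551 -0.1288  0.1964] F [ 1.2 -0.2 -0.3]
trans [-0.001   0.0005  0.0017] rot [0. 0. 0.]
[ 0.07906475 -0.08222977 -0.01883066]
```

>>> move_arm --steps '[{"claw": 0.02, "translation": [0, 0, -0.0003], "rotation": [0, 0, -0.12]}, {"claw": 0.02, "translation": [0, 0, -0.0006], "rotation": [0, 0, -0.24]}, {"claw": 0.02, "translation": [0, 0, -0.0009], "rotation": [0, 0, -0.36]}, {"claw": 0.02, "translation": [0, 0, -0.0011], "rotation": [0, 0, -0.48]}, {"claw": 0.02, "translation": [0, 0, -0.0014], "rotation": [0, 0, -0.6]}, {"claw": 0.02, "translation": [0, 0, -0.0017], "rotation": [0, 0, -0.72]}, {"claw": 0.02, "translation": [0, 0, -0.002], "rotation": [0, 0, -0.84]}, {"claw": 0.02, "translation": [0, 0, -0.0023], "rotation": [0, 0, -0.96]}, {"claw": 0.02, "translation": [0, 0, -0.0026], "rotation": [0, 0, -1.08]}, {"claw": 0.02, "translation": [0, 0, -0.0029], "rotation": [0, 0, -1.2]}, {"claw": 0.02, "translation": [0, 0, -0.0032], "rotation": [0, 0, -1.32]}]'

```text
time_s: 14.3
tcp_pos: [0.5535, -0.129, 0.1992]
eef_rot: [0.93, 0.259, 0.259, 0.019]
wrist_force: [2.5, 0.3, -0.5]
finger_gap: 0.382
gripper_force: 30.0
```

>>> move_arm --steps '[{"claw": 0.02, "translation": [0, 0, -0.0003], "rotation": [0, 0, -0.12]}, {"claw": 0.02, "translation": [0, 0, -0.0006], "rotation": [0, 0, -0.24]}, {"claw": 0.02, "translation": [0, 0, -0.0009], "rotation": [0, 0, -0.36]}, {"claw": 0.02, "translation": [0, 0, -0.0011], "rotation": [0, 0, -0.48]}, {"claw": 0.02, "translation": [0, 0, -0.0014], "rotation": [0, 0, -0.6]}, {"claw": 0.02, "translation": [0, 0, -0.0017], "rotation": [0, 0, -0.72]}, {"claw": 0.02, "translation": [0, 0, -0.002], "rotation": [0, 0, -0.84]}, {"claw": 0.02, "translation": [0, 0, -0.0023], "rotation": [0, 0, -0.96]}, {"claw": 0.02, "translation": [0, 0, -0.0026], "rotation": [0, 0, -1.08]}, {"claw": 0.02, "translation": [0, 0, -0.0029], "rotation": [0, 0, -1.2]}, {"claw": 0.02, "translation": [0, 0, -0.0032], "rotation": [0, 0, -1.32]}]'

```text
time_s: 15.22
tcp_pos: [0.5518, -0.1292, 0.2018]
eef_rot: [0.576, 0.775, 0.193, 0.173]
wrist_force: [0.1, 0.1, 0.0]
finger_gap: 0.38
gripper_force: 30.0
```

>>> move_arm --steps '[{"claw": 0.02, "translation": [0, 0, -0.0003], "rotation": [0, 0, -0.12]}, {"claw": 0.02, "translation": [0, 0, -0.0006], "rotation": [0, 0, -0.24]}, {"claw": 0.02, "translation": [0, 0, -0.0009], "rotation": [0, 0, -0.36]}, {"claw": 0.02, "translation": [0, 0, -0.0011], "rotation": [0, 0, -0.48]}, {"claw": 0.02, "translation": [0, 0, -0.0014], "rotation": [0, 0, -0.6]}, {"claw": 0.02, "translation": [0, 0, -0.0017], "rotation": [0, 0, -0.72]}, {"claw": 0.02, "translation": [0, 0, -0.002], "rotation": [0, 0, -0.84]}, {"claw": 0.02, "translation": [0, 0, -0.0023], "rotation": [0, 0, -0.96]}, {"claw": 0.02, "translation": [0, 0, -0.0026], "rotation": [0, 0, -1.08]}, {"claw": 0.02, "translation": [0, 0, -0.0029], "rotation": [0, 0, -1.2]}, {"claw": 0.02, "translation": [0, 0, -0.0031], "rotation": [0, 0, -1.3]}, {"claw": 0.02, "translation": [0, 0, -0.0031], "rotation": [0, 0, -1.3]}]'

```text
time_s: 16.22
tcp_pos: [0.5498, -0.1295, 0.2041]
eef_rot: [-0.009, 0.966, 0.049, 0.254]
wrist_force: [-1.2, 0.5, -0.4]
finger_gap: 0.381
gripper_force: 30.0
```

```bash
python3 - <<'E'
from h import *
rel(KN-(.010-.0247)*AX); print(env.get_obs()["ft_torque"])
s=env.snapshot("side"); b=cv2.resize(s["image"][110:240,180:330],None,fx=4.5,fy=4.5,interpolation=cv2.INTER_CUBIC)
cv2.imwrite("pics/c5.png",b[:,:,::-1])
E
```

```text
t 16.2167 q [-0.698  0.054  1.949  0.538  0.869 -2.585] tcp [ 0.5498 -0.1295  0.2041] F [-1.2  0.5 -0.4]
trans [0.0002 0.0001 0.0016] rot [0. 0. 0.]
[0.01613402 0.16426007 0.00984323]
```

View pics/c5.png

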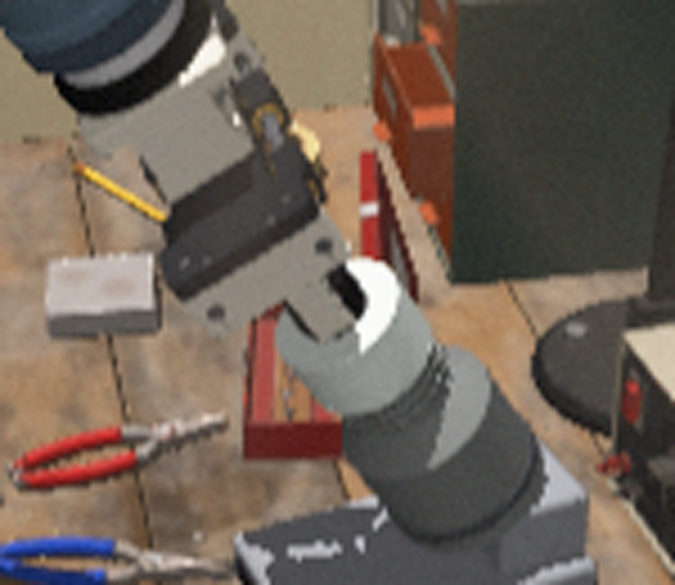

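The crop shows the neck's threads below the risen cap at about (430,380). At 1.68 turns it should be free, so I'll lift gently first.

>>> move_arm --steps '[{"claw": 0.02, "translation": [0, 0, -0.002], "rotation": [0, 0, 0]}, {"claw": 0.02, "translation": [0, 0, -0.004], "rotation": [0, 0, 0]}, {"claw": 0.02, "translation": [0, 0, -0.006], "rotation": [0, 0, 0]}, {"claw": 0.02, "translation": [0, 0, -0.006], "rotation": [0, 0, 0]}]'

```text
time_s: 16.6
tcp_pos: [0.547, -0.1303, 0.2098]
eef_rot: [-0.007, 0.966, 0.05, 0.254]
wrist_force: [0.6, 0.3, -1.2]
finger_gap: 0.38
gripper_force: 30.0
```

Free: under 2 N during the lift. Now raising clear and refining the block's centre.

>>> move_arm --steps '[{"claw": 0.02, "translation": [0, 0, -0.012], "rotation": [0, 0, 0]}, {"claw": 0.02, "translation": [0, 0, -0.024], "rotation": [0, 0, 0]}, {"claw": 0.02, "translation": [0, 0, -0.036], "rotation": [0, 0, 0]}, {"claw": 0.02, "translation": [0, 0, -0.048], "rotation": [0, 0, 0]}, {"claw": 0.02, "translation": [0, 0, -0.06], "rotation": [0, 0, 0]}]'

```text
time_s: 17.02
tcp_pos: [0.5173, -0.1362, 0.2618]
eef_rot: [-0.007, 0.966, 0.05, 0.254]
wrist_force: [0.2, -0.5, -2.4]
finger_gap: 0.381
gripper_force: 30.0
```

```bash
python3 - <<'E'
from h import *
t=cv2.imread("pics/top0.png");s=cv2.imread("pics/side0.png")
a=cv2.resize(t[208:252,158:202],(396,396),interpolation=cv2.INTER_NEAREST)
b=cv2.resize(s[158:194,183:223],(400,360),interpolation=cv2.INTER_NEAREST);b=cv2.copyMakeBorder(b,0,36,0,0,0)
cv2.imwrite("pics/c6.png",np.hstack([a,b]))
g=t.min(2); print(g[230,160:200]); print(g[210:250,180]); print(s.min(2)[160:192,202])
rel(np.array([.457,.2268,.2]),R.from_euler('ZYZ',[0,np.pi,0]))
E
```

```text
[ 96  92  94  93  93 102 116  93 129 175 171 170 168 169 170 172 173 173
 173 172 170 164 158 159 162 169 174 176 177 178 181 169  36  42  66  81
  76  59  62  67]
[108 104 107 114 120 115 105 102  87 152 173 171 169 161 153 150 151 151
 153 161 170 174 173 174 173 172 171 171 173 173 177 181 129 105 115 115
 119 122 126 122]
[ 91  89  82  86  86  83 110 149 169 168 167 169 167 162 157 165 169 173
 176 145  80  83  83  90  92  86  85  83  88  89  92  94]
t 17.0167 q [-0.769 -0.056  1.907  0.5    1.034 -2.559] tcp [ 0.5173 -0.1362  0.2618] F [ 0.2 -0.5 -2.4]
trans [0.087  0.3578 0.0602] rot [0.1005 0.5134 0.0144]
```

View pics/c6.png

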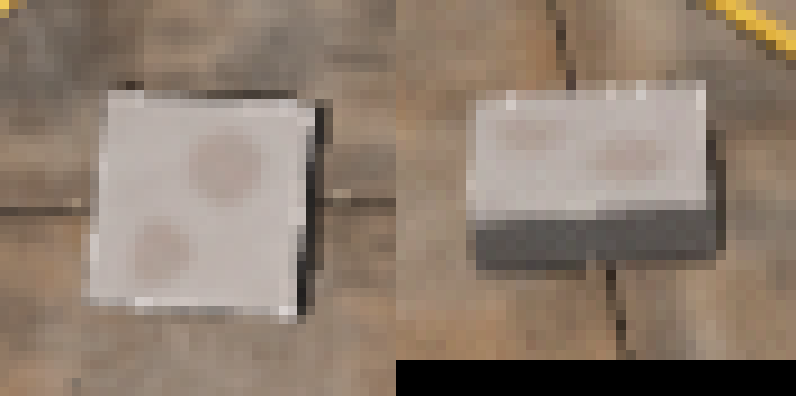

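The block's bright top face separates cleanly from its dark side face in both views, at about (180,230) in top and (202,173) in side. I'll take centroids of the bright face only.

```bash
python3 - <<'E'
from h import *
t=env.snapshot("top");s=env.snapshot("side")
rs=[]
for c,f,(x0,y0,x1,y1) in((t,"top",(158,208,202,252)),(s,"side",(183,158,222,194))):
    im=cv2.imread(f"pics/{f}0.png")
    m=(im[y0:y1,x0:x1].min(2)>135).astype(np.uint8)
    n,l,st,ce=cv2.connectedComponentsWithStats(m); k=1+np.argmax(st[1:,4]); uv=ce[k]+[x0,y0]
    print(st[k,4],uv,onz(c,uv,.02)); rs.append(ray(c,uv))
print(tri(rs))
E
```

```text
547 [179.7166362  230.22669104] [0.45599474 0.22689762 0.02      ]
297 [201.64983165 172.82154882] [0.4574065 0.2265026 0.02     ]
(array([0.4567342 , 0.22700341, 0.01963202]), [np.float64(0.0007015787209988173), np.float64(0.0007015787209986697)])
```

>>> move_arm --steps '[{"claw": 0.02, "translation": [0.005, 0.02, 0.003], "rotation": [0.006, 0.03, 0.001]}, {"claw": 0.02, "translation": [0.013, 0.055, 0.009], "rotation": [0.016, 0.08, 0.002]}, {"claw": 0.02, "translation": [0.022, 0.09, 0.015], "rotation": [0.025, 0.13, 0.004]}, {"claw": 0.02, "translation": [0.03, 0.125, 0.021], "rotation": [0.035, 0.18, 0.005]}, {"claw": 0.02, "translation": [0.039, 0.16, 0.027], "rotation": [0.045, 0.23, 0.006]}, {"claw": 0.02, "translation": [0.047, 0.195, 0.033], "rotation": [0.055, 0.28, 0.008]}, {"claw": 0.02, "translation": [0.056, 0.23, 0.039], "rotation": [0.065, 0.33, 0.009]}, {"claw": 0.02, "translation": [0.064, 0.265, 0.045], "rotation": [0.074, 0.38, 0.01]}, {"claw": 0.02, "translation": [0.073, 0.3, 0.05], "rotation": [0.084, 0.43, 0.012]}, {"claw": 0.02, "translation": [0.08, 0.33, 0.055], "rotation": [0.092, 0.47, 0.013]}, {"claw": 0.02, "translation": [0.085, 0.35, 0.059], "rotation": [0.098, 0.5, 0.014]}, {"claw": 0.02, "translation": [0.087, 0.358, 0.06], "rotation": [0.1, 0.513, 0.014]}]'

```text
time_s: 18.12
tcp_pos: [0.4562, 0.2302, 0.1978]
eef_rot: [-0.002, 1.0, 0.0, -0.001]
wrist_force: [0.3, -0.7, -0.2]
finger_gap: 0.376
gripper_force: 30.0
```

>>> move_arm --steps '[{"claw": 0.02, "translation": [0, 0, 0], "rotation": [0, 0, 0]}, {"claw": 0.02, "translation": [0, 0, 0], "rotation": [0, 0, 0]}]'

```text
time_s: 18.28
tcp_pos: [0.457, 0.2267, 0.1989]
eef_rot: [-0.001, 1.0, -0.0, 0.0]
wrist_force: [-0.3, -0.3, -0.5]
finger_gap: 0.38
gripper_force: 30.0
```

```bash
python3 - <<'E'
from h import *
rel(np.array([.4567,.2267,.07]),R.from_euler('ZYZ',[0,np.pi,0]))
s=env.snapshot("side"); b=cv2.resize(s["image"][90:200,140:290],None,fx=5,fy=5,interpolation=cv2.INTER_CUBIC)
cv2.imwrite("pics/c7.png",b[:,:,::-1])
E
```

```text
t 18.2833 q [ 2.420e-01  2.020e-01  1.659e+00 -1.000e-03  1.281e+00 -1.331e+00] tcp [0.457  0.2267 0.1989] F [-0.3 -0.3 -0.5]
trans [3.000e-04 1.000e-04 1.289e-01] rot [-0.0005  0.0002  0.0023]
```

View pics/c7.png

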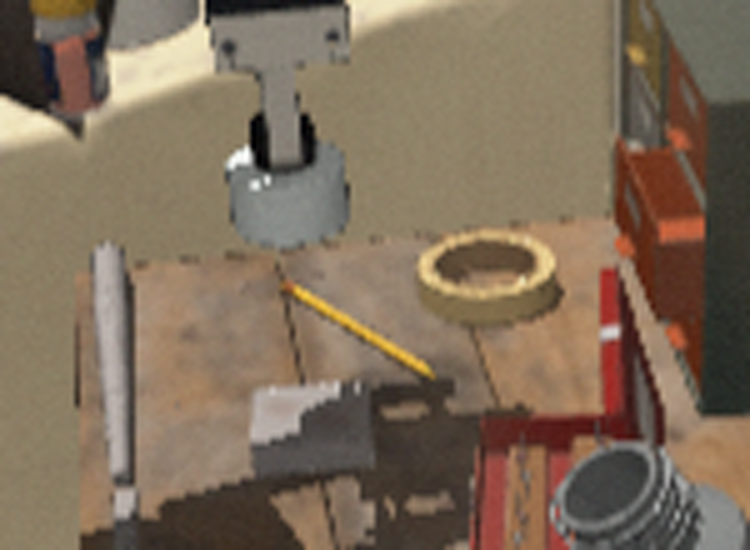

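The crop shows the cap hanging upright at crop pixel (288,200), centred on the fingers, with the barrel open at (615,490). Lowering.

>>> move_arm --steps '[{"claw": 0.02, "translation": [0, 0, 0.015], "rotation": [0, 0, 0]}, {"claw": 0.02, "translation": [0, 0, 0.035], "rotation": [0, 0, 0]}, {"claw": 0.02, "translation": [0, 0, 0.055], "rotation": [0, 0, 0]}, {"claw": 0.02, "translation": [0, 0, 0.075], "rotation": [0, 0, 0]}, {"claw": 0.02, "translation": [0, 0, 0.095], "rotation": [0, 0, 0]}, {"claw": 0.02, "translation": [0, 0, 0.11], "rotation": [0, 0, 0]}, {"claw": 0.02, "translation": [0, 0, 0.12], "rotation": [0, 0, 0]}, {"claw": 0.02, "translation": [0, 0, 0.126], "rotation": [0, 0, 0]}, {"claw": 0.02, "translation": [0, 0, 0.128], "rotation": [0, 0, 0]}, {"claw": 0.02, "translation": [0, 0, 0.13], "rotation": [0, 0, 0]}, {"claw": 0.02, "translation": [0, 0, 0.13], "rotation": [0, 0, 0]}]'

```text
time_s: 19.25
tcp_pos: [0.4577, 0.2268, 0.0701]
eef_rot: [-0.0, 1.0, 0.0, 0.001]
wrist_force: [0.2, 0.3, -1.3]
finger_gap: 0.377
gripper_force: 30.0
```

>>> move_arm --steps '[{"claw": 0.02, "translation": [0, 0, 0.001], "rotation": [0, 0, 0]}, {"claw": 0.02, "translation": [0, 0, 0.002], "rotation": [0, 0, 0]}, {"claw": 0.02, "translation": [0, 0, 0.003], "rotation": [0, 0, 0]}, {"claw": 0.02, "translation": [0, 0, 0.004], "rotation": [0, 0, 0]}, {"claw": 0.02, "translation": [0, 0, 0.005], "rotation": [0, 0, 0]}, {"claw": 0.02, "translation": [0, 0, 0.005], "rotation": [0, 0, 0]}]'

```text
time_s: 19.75
tcp_pos: [0.4571, 0.227, 0.0645]
eef_rot: [-0.001, 1.0, 0.0, 0.0]
wrist_force: [-0.0, -0.5, -1.9]
finger_gap: 0.383
gripper_force: 30.0
```

>>> move_arm --steps '[{"claw": 0.02, "translation": [0, 0, 0.0005], "rotation": [0, 0, 0]}, {"claw": 0.02, "translation": [0, 0, 0.001], "rotation": [0, 0, 0]}, {"claw": 0.02, "translation": [0, 0, 0.0015], "rotation": [0, 0, 0]}, {"claw": 0.02, "translation": [0, 0, 0.002], "rotation": [0, 0, 0]}, {"claw": 0.02, "translation": [0, 0, 0.002], "rotation": [0, 0, 0]}]'

```text
time_s: 20.17
tcp_pos: [0.4577, 0.2271, 0.0643]
eef_rot: [-0.001, 1.0, 0.0, 0.001]
wrist_force: [-3.8, -2.0, 13.9]
finger_gap: 0.38
gripper_force: 30.0
```

>>> move_arm --steps '[{"claw": 0.02, "translation": [0, 0, -0.0005], "rotation": [0, 0, 0]}, {"claw": 0.02, "translation": [0, 0, -0.001], "rotation": [0, 0, 0]}, {"claw": 0.02, "translation": [0, 0, -0.0012], "rotation": [0, 0, 0]}]'

```text
time_s: 20.42
tcp_pos: [0.4574, 0.2271, 0.0644]
eef_rot: [-0.001, 1.0, 0.0, 0.001]
wrist_force: [-1.9, 0.7, 4.3]
finger_gap: 0.381
gripper_force: 30.0
```

```bash
python3 - <<'E'
from h import *
s=env.snapshot("side"); a=s["image"][100:200,150:250]
t=env.snapshot("top")["image"][180:280,130:230]
b=cv2.resize(np.hstack([a,t]),None,fx=4,fy=4,interpolation=cv2.INTER_CUBIC)
cv2.imwrite("pics/c8.png",b[:,:,::-1]); rel(np.array([.4567,.2267,.064]))
E
```

```text
t 20.5167 q [ 0.242  0.349  1.83  -0.     0.961 -1.33 ] tcp [0.4574 0.2271 0.0644] F [-1.6  0.4  7.2]
trans [ 0.0007 -0.0004  0.0004] rot [0. 0. 0.]
```

View pics/c8.png

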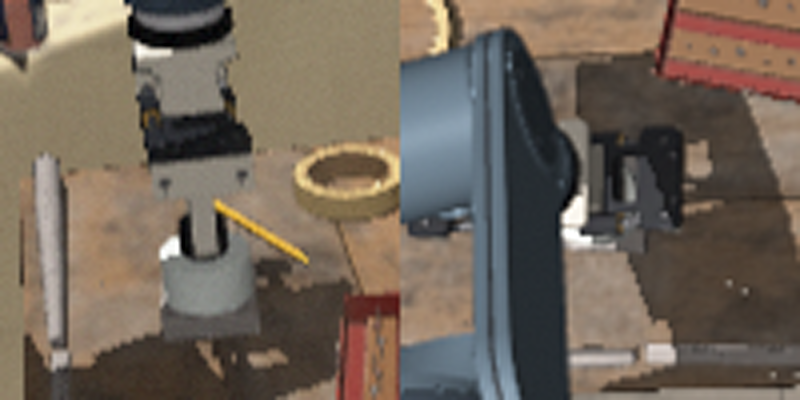

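The cap sits flat and centred on the block in the left crop: cap 160–255 px, block 160–260 px. I'll release and retreat straight up; the knob is 26 mm high and the fingers open well clear of it.

>>> move_arm --steps '[{"claw": 0.06, "translation": [0, 0, -0.0005], "rotation": [0, 0, 0]}, {"claw": 0.06, "translation": [0, 0, -0.0005], "rotation": [0, 0, 0]}, {"claw": 0.06, "translation": [0, 0, -0.0005], "rotation": [0, 0, 0]}, {"claw": 0.06, "translation": [0, 0, -0.0005], "rotation": [0, 0, 0]}, {"claw": 0.06, "translation": [0, 0, -0.0005], "rotation": [0, 0, 0]}, {"claw": 0.06, "translation": [0, 0, -0.01], "rotation": [0, 0, 0]}, {"claw": 0.06, "translation": [0, 0, -0.03], "rotation": [0, 0, 0]}, {"claw": 0.06, "translation": [0, 0, -0.06], "rotation": [0, 0, 0]}, {"claw": 0.06, "translation": [0, 0, -0.1], "rotation": [0, 0, 0]}, {"claw": 0.06, "translation": [0, 0, -0.14], "rotation": [0, 0, 0]}]'

```text
time_s: 21.35
tcp_pos: [0.4561, 0.2267, 0.2053]
eef_rot: [-0.001, 1.0, -0.0, -0.001]
wrist_force: [0.6, 0.1, 0.8]
finger_gap: 0.647
gripper_force: 0.0
```

```bash
python3 - <<'E'
from h import *
s=env.snapshot("side"); im=s["image"]
m=(im[140:185,185:222].max(2)<60).astype(np.uint8)
n,l,st,ce=cv2.connectedComponentsWithStats(m); print([(st[i,4],ce[i]+[185,140]) for i in range(1,n) if st[i,4]>40])
print("expected knob px",proj(s,[.4567,.2267,.071]))
for i in range(1,n):
    if st[i,4]>40: print(onz(s,ce[i]+[185,140],.071))
b=cv2.resize(im[100:200,150:250],None,fx=5,fy=5,interpolation=cv2.INTER_CUBIC)
cv2.imwrite("pics/c9.png",b[:,:,::-1])
E
```

```text
[(np.int32(126), array([200.47619048, 158.47619048]))]
expected knob px [[199.97947632 158.60544179]]
[0.45827483 0.22715323 0.071     ]
```

View pics/c9.png

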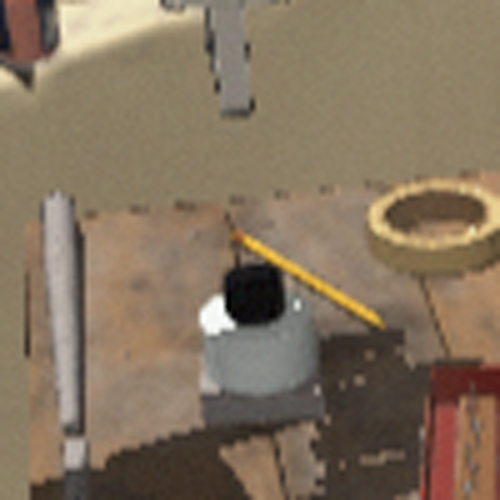

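The cap stands knob up and centred on the block, with its knob at image pixel (200.5,158.5), within 2 mm of the target. The gripper is clear of it.

```bash
python3 -c "
from station import env
print(env.finish_job())"
```

```text
the job is handed in; nothing more can be done
None
```

I unscrewed the cap 1.68 turns along its thread, lifted it off with under 3 N at the wrist, and set it knob up within about 2 mm of the steel block's middle; the job is handed in at about 21 s, but no verdict came back.

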